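Hook a support arm into a slotted upright and lock it with the wing knob underneath

ROBOT

A 7-joint arm with a two-finger parallel gripper is mounted at the origin on a cart in front of the work surface, level with it; the furniture and walls round the work are solid. World frame = base frame: x ahead of the robot, y to its left, z up, the work surface at z = 0. Lengths are in m, angles in rad, forces in N, time in s.
With the tool pointing down it reaches from about 0.4 to 0.875 m from the base axis. Payload 19.3 kg.
Tool frame: the origin (TCP) lies at the very end of the fingers, on their centre line; the grasp point (between the pads) lies 19 mm behind it; z points along the fingers, y is the line along which they close (so a half turn about z gives the same grasp; the last joint's range is limited). The gripper opens to 85 mm and grips with 20 to 120 N. Pads are 22 mm wide; open, the fingers measure 114 mm over their backs; the gripper's body (76 mm by 85 mm) begins 54 mm behind the grasp point. The pads swing forward as they close: fully open they stand 13 mm farther back than shut.
Start: joints at [1.136, 0.521, -0.036, 1.599, 0.021, 1.021, -0.113], TCP at [0.223, -0.584, 0.209] pointing down, gripper open.
Joint ranges: [-2.91, 2.91], [-0.3, 2.13], [-1.5, 1.42], [0.17, 2.43], [-1.26, 4.41], [0.16, 1.93], [-2.52, 2.52]. Speed limits (rad/s): [1.89, 1.89, 2.39, 2.39, 3.01, 3.01, 3.01].

INTERFACE

Orientations are given as [roll, pitch, yaw] about the fixed x, y, z axes, in that order (R = Rz(yaw) Ry(pitch) Rx(roll)).
In Python, from workcell import bot gives the robot as it stands.
- The arm moves only by the shell command python3 -m crank 'ROWS' [FORCE]. ROWS is a JSON object of lists of equal length, an entry for each row: "travel": the shift along the world's x, y, z in cm, a list of three; "turn": the turn, a rotation vector about the world's x, y, z in degrees, a list of three; "gripper": the closure, from 0 (fully open) to 1 (shut). A call has exactly 5 rows; each row is the pose to reach, as a shift and turn from the pose commanded when the call began; what a row does not reach only later rows make up. A row lasts 1/10 s, in which the tool goes at most 50 mm and 8.59 degrees, less where a joint would pass 70% of its speed; a pose out of reach is approached as far as the arm can. A call with a gripper value outside its range is refused whole. The fingers move at their own pace and stop on an object; FORCE is the grip in N (left out, the last holds). Time passes only in rows, so rows that repeat a pose let the fingers close, or fill a call up. It gives the time, the measured TCP pose, the force, the opening and the grip force at its end, in the units of the state.
- bot.observe(): the state, without advancing time (a new reading comes with each control period).
- bot.grab_frame(name): name is "side" or "top"; returns a dict with "pixels" (420x560x3 uint8, red, green, blue), "fx", "fy", "cx", "cy" (pixels), "extrinsics" (4x4, takes a point from world to camera coordinates). Camera axes: x right, y down, z forward; pixel columns grow to the right and rows downward; lengths in m; the calibration is good to about 2 mm. A picture is of the moment at which its call begins. There is no depth.
- bot.job_done(): hands the job in; it is judged then, once.
The state is a dict: "clock": time; "qpos": joint angles; "qd": joint speeds; "joint_efforts": joint torques, N m; "position": TCP position; "tool_rot": TCP orientation; "force": force on the tool from outside, world axes, zero at the start; "moment": the same for the moment, N m; "grip_width": finger opening in m; "finger_force": force on a finger pad.
Only numpy, scipy, OpenCV 4.12 (cv2) and the standard library are available. Lean on these libraries where they do the work, as an engineer would, in place of code of your own. Each camera call takes 0.05 s, during which the arm holds its last target. There are 200 camera calls.

TASK

Fit the loose blue support arm to the empty slotted upright at the same height as the arm on the other upright: upper hooks in the topmost slots, pressed right in and then down until they bear. Then lock it by turning the orange wing knob under the arm a quarter turn to its stop (clockwise seen from below), so that its bar stands across the arm as on the other one. Leave everything else on the bench where it is.

Things in the scene. Friction and masses are not known exactly. Their poses are not given: they have to be found in the camera images.
- support_arm: loose blue steel arm, about 0.4 kg, standing on its back plate and knob. Origin: middle of the back plate's rear face, level with the arm's underside (37 mm above the bench at the start); z up, arm along -x. Plate: 60 wide (y), 4 thick, z -37 to 56 mm. Arm: y -12 to 12, z 0 to 20, out to x = -157, tip turned up to z = 24. Latch cross piece under it: x -23 to -5, y -25 to 25, z -11 to -5 mm
- upper_hooks (a point): midpoint between the necks of the upper hooks, at their underside (arm's frame: x 0, y 0, z 39.5 mm). Hooks at y = 20 and -20 mm, 5 mm wide, 10 mm out behind the plate (+x); the lower pair is equal, 32 mm below. Neck 9 mm high; at its end a nose hangs 8 mm below the neck, 6 mm clear of the plate. Home: neck undersides rest on slot lower edges
- grip_point (a point): middle of the arm's bar, 65 mm in front of the back plate, 10 mm above its underside, near the centre of mass; a good place to grip from above, across the 24 mm width (y)
- knob_axis (a point): centre of the orange wing knob, on its vertical axis: 140 mm in front of the back plate, 26 mm below the arm's underside. Bar 84 mm long (42 mm either side of the axis), 12 thick, 22 high (11 above and below this point); hub 28 mm across. In line with the arm the bar's end is 25 mm beyond the arm's tip, free from above; across it, its ends stand 30 mm out at the sides
- knob (a joint): angle of the wing knob (rad): 0 = bar in line with the arm (open), 1.571 = bar across (locked, stop). Grows counter-clockwise seen from above (clockwise from below): the bar's end beyond the arm's tip goes to the arm's -y side. Friction about 0.05 N m; stays where it is left
- latch (a joint): travel of the latch (m), driven by the knob: 0 open, 0.012 locked. Two tongues 6 mm high, 6 wide, at y = 20 and -20 mm, come out of the back plate (arm's frame z -11 to -5 mm) into the slots below those of the lower hooks, 2.5 mm under their upper edges; they enter only when the arm is fully down, and then keep it from lifting out
- stand: the empty slotted upright, aluminium, 66 wide, 32 deep, 308 mm high with black end cap, fixed on a dark foot plate 100 x 100 x 8 mm (30 mm forward to 70 mm behind the face). Origin: on the bench, middle of the front face; z up; face looks along -x. Face is 4 mm sheet, hollow behind. Two columns of six slots at y = 20 and -20 mm: 11 wide, 22 high, lower edges at z = 90 to 250 by 32 mm
- stand_seat (a point): point on the empty upright's front face, 210.5 mm above the bench, where the support arm's origin lies when home (axes parallel). The hooks (17 mm high, slots 22) enter only with the arm 8 to 13 mm above home; push in until plate meets face, then lower till they bear. Hung, the arm has about 2 mm of play and its tip sags a few mm
- stand_full: the other upright, same shape and frame as the empty one, parallel to it, 205 to 250 mm to its left or right, with an equal arm fitted and locked. All fixed: an obstacle. Its arm reaches 157 mm forward (-x) of the face at z = 210 to 235 mm; its knob's bar lies across the arm 140 mm forward, 84 mm wide, down to z = 173 mm
- spray_bottle: bystander, blue spray bottle, 38 mm across, 116 mm high; origin at the middle of its underside
- side_cutters: bystander, red side cutters lying flat, 133 x 49 x 12 mm; origin under its middle, long along y
- vinyl_tape: bystander, roll of black tape lying flat, 66 mm across, 18 mm high; origin at the middle of its underside
- transformer: bystander, mains transformer, 42 x 62 x 50 mm; origin at the middle of its underside
- analogue_meter: bystander, black multimeter leaning on its stand, 130 x 110 x 143 mm; origin at the middle of its underside
- carton_red: bystander, red and white carton, 50 x 80 x 46 mm; origin at the middle of its underside
- solder_reel: bystander, blue reel of solder standing on its flange, 56 mm across, 38 mm high; origin at the middle of its underside
- flux_tin: bystander, flat yellow tin, 52 mm across, 24 mm high, under the arm of the other upright; origin at the middle of its underside
- screwdriver_yellow: bystander, yellow screwdriver lying in front of the empty upright, 145 mm long along y, 22 mm thick; origin under its middle

How it is judged:
On the way, in this order (a step that is already met when the one before it is completed fails the run):
1. the arm hangs home in the top slots of the empty upright, all hooks in and down, knob still open (x of support_arm in the frame of stand_seat between -0.005 and 0.004 m and y of support_arm in the frame of stand_seat between -0.006 and 0.006 m and z of support_arm in the frame of stand_seat between -0.004 and 0.004 m and angle between the z axis of support_arm and the z axis of stand, either way round below 0.08 rad and angle between the x axis of support_arm and the x axis of stand, either way round below 0.1 rad and value of joint knob below 0.8 rad), for 0.2 s.
2. the knob is turned to its stop and the latch is in its slots (value of joint knob above 1.45 rad and value of joint latch above 0.0105 m), for 0.2 s.
At the end, for the whole second after the job is handed in: The support arm hangs home in the top slots of the empty upright (origin within 4 to 6 mm of its home point, upright within 0.08 rad and square to the face within 0.1 rad), the knob stands across the arm (at least 1.45 rad) with the latch out at least 10.5 mm, and the arm is at rest (all of step 2 and x of support_arm in the frame of stand_seat between -0.005 and 0.004 m and y of support_arm in the frame of stand_seat between -0.006 and 0.006 m and z of support_arm in the frame of stand_seat between -0.004 and 0.004 m and angle between the z axis of support_arm and the z axis of stand, either way round below 0.08 rad and angle between the x axis of support_arm and the x axis of stand, either way round below 0.1 rad and linear speed of support_arm below 0.01 m/s); the robot touches nothing.
It fails at once if a bystander is pushed more than 30 mm from its place or tipped over (distance of any of spray_bottle, side_cutters, vinyl_tape, transformer, analogue_meter, carton_red, solder_reel, flux_tin, screwdriver_yellow from where it was at the start of the episode above 0.03 m or angle between any of spray_bottle, side_cutters, vinyl_tape, transformer, analogue_meter, carton_red, solder_reel, flux_tin, screwdriver_yellow's own z axis and vertical above 0.5 rad).
It also fails if it takes over 61 s, if anything falls off the work surface, if the arm or the gripper's body presses on something with over 40 N, if the wrist force passes 120 N, or if a joint passes its speed limit or range.

## Working session

There is one attempt and no reset: what is moved stays moved. The work goes in short steps, Python scripts to look and compute and a shell command to move; the robot and the scene stay as the last step left them, time stands still between calls to the robot, and variables do not carry over. Pictures are saved under pics/ and viewed, at most 10 in all, crops included, and the job is handed in when it is done.

```bash
mkdir -p pics; ls; python3 - <<'E'
from workcell import bot
import cv2,json,numpy as np
print(bot.observe())
for n in("side","top"):
    f=bot.grab_frame(n); cv2.imwrite(f"pics/{n}0.png",f["pixels"][:,:,::-1])
    print(n,f["fx"],f["fy"],f["cx"],f["cy"],np.round(f["extrinsics"],4).tolist())
E
```

```text
pics
{'clock': 0.0, 'qpos': array([ 1.13581036,  0.5219793 , -0.03631273,  1.59999611,  0.02118512,
        1.02111696, -0.11278541]), 'qd': array([-0.00102204,  0.00010364,  0.0008456 , -0.00020914,  0.00086943,
       -0.00097061,  0.00096662]), 'joint_efforts': array([ 1.11343181e-04, -9.27122784e+01,  1.98000491e+00, -3.69933164e+01,
        1.79764879e-02,  8.29708704e-03,  5.67030463e-05]), 'position': array([ 0.22279881, -0.58355255,  0.2083518 ]), 'tool_rot': array([-3.14047993e+00,  7.49582562e-05,  3.64769912e-01]), 'force': array([ 0.22096616, -0.10830018, -0.57788037]), 'moment': array([-0.05962429,  0.0306839 , -0.02404617]), 'finger_force': 0.0, 'grip_width': 0.08541800248345241}
side 519.8613302840753 519.8613302840753 279.76917199870496 208.84036761982566 [[-0.9409, -0.3384, -0.0105, 0.4914], [-0.1167, 0.3533, -0.9282, 0.2092], [0.3178, -0.8722, -0.3719, 1.3001], [0.0, 0.0, 0.0, 1.0]]
top 443.1616644702247 443.1616644702247 284.8466223993161 206.95265825146507 [[0.0207, -0.9998, 0.0078, -0.0133], [-0.9804, -0.0219, -0.196, 0.5477], [0.1962, -0.0036, -0.9806, 1.5741], [0.0, 0.0, 0.0, 1.0]]
```

View pics/side0.png

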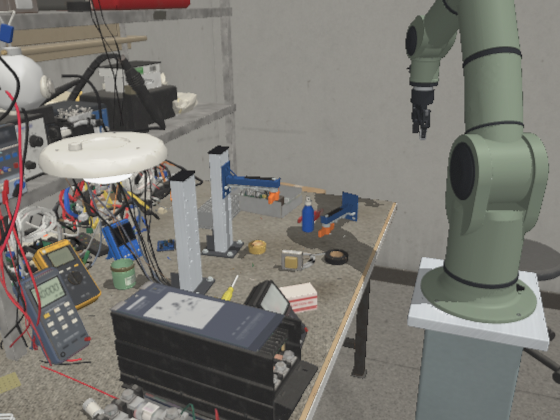

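View pics/top0.png

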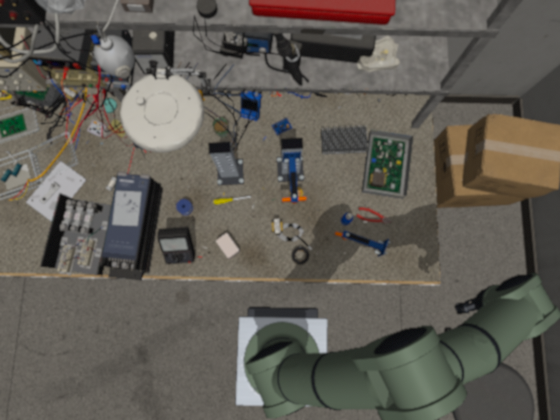

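The side view shows the empty upright at about (187,230), the full one at (222,200), and the loose arm at (340,212). In the top view these are at (226,162), (291,160) and (365,243). I'll zoom in on both.

```bash
python3 - <<'E'
import cv2
a=cv2.imread("pics/top0.png")[130:265,200:400]; cv2.imwrite("pics/topz.png",cv2.resize(a,None,fx=4,fy=4,interpolation=cv2.INTER_CUBIC))
a=cv2.imread("pics/side0.png")[140:290,160:360]; cv2.imwrite("pics/sidez.png",cv2.resize(a,None,fx=4,fy=4,interpolation=cv2.INTER_CUBIC))
E
```

```text
(no output)
```

View pics/topz.png

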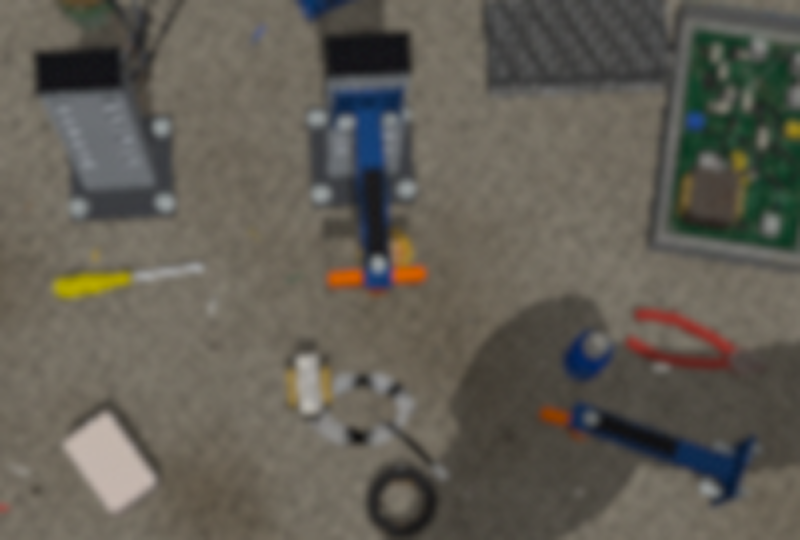

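View pics/sidez.png

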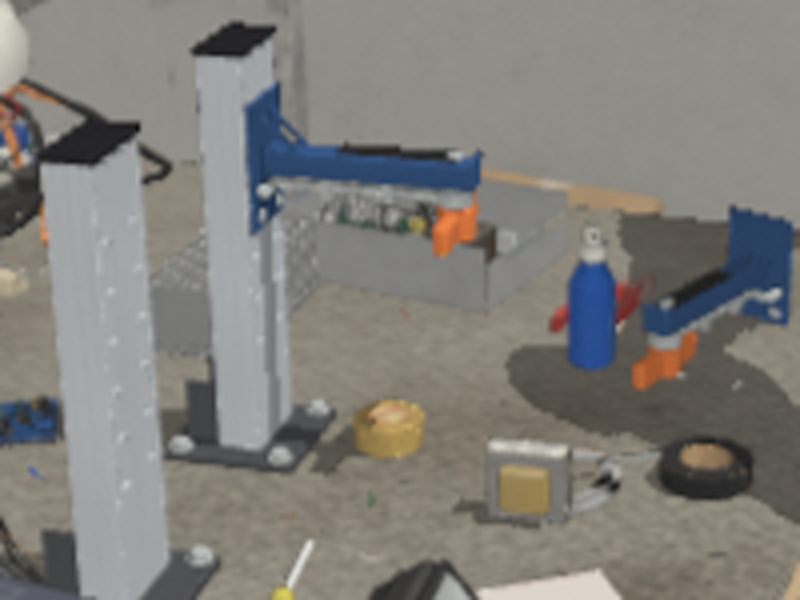

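The zoomed views give usable corners on the caps, foot plates, back plate, bar tip and knob. I'll fit both poses from those clicked corners in both views.

```bash
cat >h.py <<'E'
import numpy as np,cv2
from scipy.optimize import least_squares
from workcell import bot
def frames(): return {n:bot.grab_frame(n) for n in("side","top")}
def proj(f,P):
    E=f["extrinsics"]; c=np.atleast_2d(P)@E[:3,:3].T+E[:3,3]
    return np.c_[f["fx"]*c[:,0]/c[:,2]+f["cx"],f["fy"]*c[:,1]/c[:,2]+f["cy"]]
def pose(p,L):
    c,s=np.cos(p[3]),np.sin(p[3]); return np.atleast_2d(L)@np.array([[c,s,0],[-s,c,0],[0,0,1]])+p[:3]
Z={"side":(160,140),"top":(200,130)}
def px(n,u): return (np.array(u)+.5)/4-.5+Z[n]
def fit(F,obs,p0,zfix=None):
    def r(p): return np.concatenate([(proj(F[n],pose(p,l))-px(n,u)).ravel() for n,u,l in obs])
    s=least_squares(r,p0,loss="soft_l1"); return s.x,r(s.x).reshape(-1,2)
def box(x,y,z): return np.array([[a,b,c] for a in x for b in y for c in z])
ED=[(0,1),(2,3),(4,5),(6,7),(0,2),(1,3),(4,6),(5,7),(0,4),(1,5),(2,6),(3,7)]
def draw(img,f,n,p,b,col,k=4):
    q=(((proj(f,pose(p,b))-Z[n])+.5)*k-.5).astype(int)
    for i,j in ED: cv2.line(img,tuple(map(int,q[i])),tuple(map(int,q[j])),col,1)
ARM=[box((-4,0),(-30,30),(-37,56)),box((-157,0),(-12,12),(0,20)),box((-182,-98),(-6,6),(-37,-15))]
STAND=[box((0,32),(-33,33),(8,308)),box((-30,70),(-50,50),(0,8))]
SLOT=[box((0,0),(y-5.5,y+5.5),(z,z+22)) for y in(-20,20) for z in range(90,251,32)]
ARM,STAND,SLOT=[[b/1000 for b in B] for B in(ARM,STAND,SLOT)]
E
python3 - <<'E'
from h import *
F=frames(); np.save("F0.npy",F,allow_pickle=True)
m=1e-3
S=[("top",(37,52),(32,33,308)),("top",(121,48),(32,-33,308)),("top",(125,90),(0,-33,308)),("top",(38,94),(0,33,308)),
("top",(78,218),(-30,50,8)),("top",(175,213),(-30,-50,8)),("top",(172,113),(70,-50,8)),
("side",(42,160),(32,33,308)),("side",(140,127),(0,-33,308)),("side",(97,163),(0,33,308)),("side",(219,560),(-30,-50,8))]
A=[("side",(733,207),(-4,30,56)),("side",(793,222),(-4,-30,56)),("side",(787,325),(-4,-30,-37)),("side",(645,305),(-157,12,24)),
("side",(635,387),(-182,6,-37)),("top",(755,440),(-2,30,56)),("top",(725,502),(-2,-30,56)),("top",(541,415),(-182,0,-15)),("top",(580,407),(-157,12,24)),("top",(575,430),(-157,-12,24))]
sc=lambda O:[(n,u,np.array(l)*m) for n,u,l in O]
for nm,O,p0 in(("stand",S,[.8,.2,0,0]),("arm",A,[.5,-.3,.037,-1.9])):
    p,r=fit(F,sc(O),p0); print(nm,np.round(p,4)); print(np.round(r,1).tolist()); np.save(nm+".npy",p)
st,ar=np.load("stand.npy"),np.load("arm.npy")
ims=[]
for n in("side","top"):
    x,y=Z[n]; im=cv2.resize(F[n]["pixels"][y:y+150,x:x+200,::-1],None,fx=4,fy=4,interpolation=cv2.INTER_CUBIC)
    for b in STAND: draw(im,F[n],n,st,b,(0,255,0))
    for b in SLOT: draw(im,F[n],n,st,b,(255,0,255))
    for b in ARM: draw(im,F[n],n,ar,b,(0,255,255))
    cv2.imwrite(f"pics/ov_{n}.png",im)
E
```

```text
stand [ 0.6711  0.2084 -0.0045  0.1113]
[[0.3, 0.7], [0.0, 0.0], [-0.3, -0.9], [0.7, -0.2], [-0.9, 1.4], [0.9, 0.4], [-0.2, 0.5], [-0.2, -0.2], [-0.7, 0.3], [-1.0, -0.0], [0.9, -0.4]]
arm [ 0.4026 -0.363   0.0375 -1.887 ]
[[-0.3, -0.1], [0.5, -0.1], [0.8, 0.4], [0.4, -0.2], [-0.3, 0.4], [0.1, -0.4], [2.7, 0.1], [0.3, -0.2], [-0.6, -0.5], [-1.4, -0.0]]
```

View pics/ov_side.png

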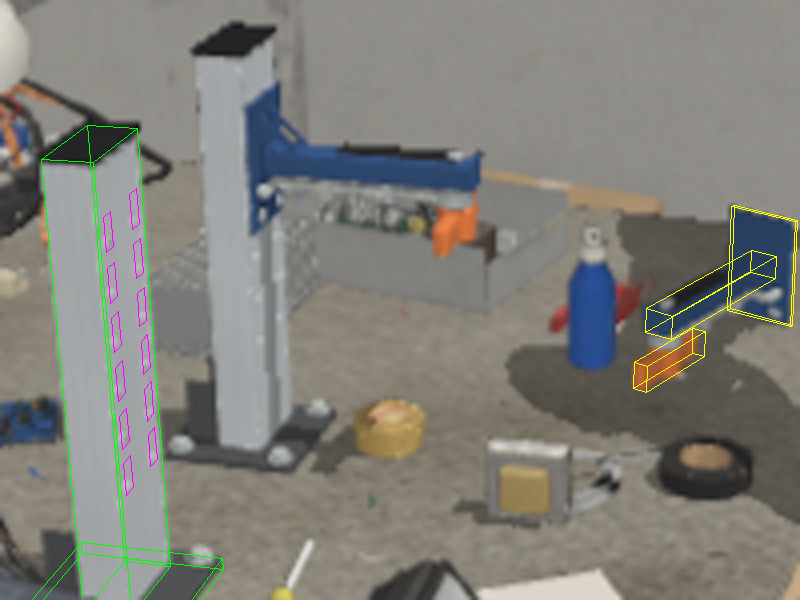

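View pics/ov_top.png

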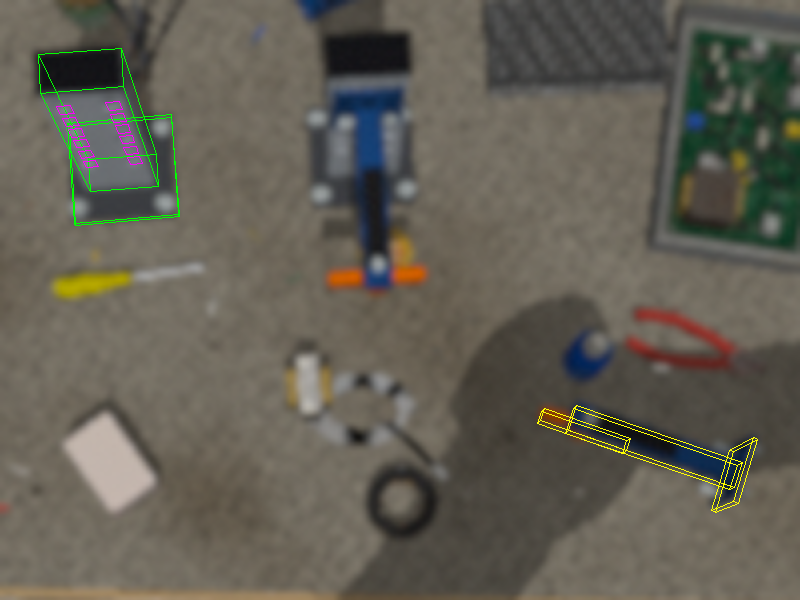

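The model outlines match the images to about 1 px. Stand yaw is the weakest value, so I'll refine with edge alignment. The full upright must be parallel, so it shares the yaw.

```bash
cat >>h.py <<'E'
def grad(F):
    G={}
    for n in F:
        g=cv2.cvtColor(F[n]["pixels"],cv2.COLOR_RGB2LAB).astype(float)
        g=sum(np.hypot(cv2.Scharr(g[...,c],-1,1,0),cv2.Scharr(g[...,c],-1,0,1)) for c in range(3))
        G[n]=cv2.GaussianBlur(np.sqrt(np.minimum(g/16,60)),(0,0),.8)
    return G
def score(F,G,p,segs):
    t=np.linspace(.03,.97,40)[:,None]; s=0
    for n,a,b in segs:
        q=proj(F[n],pose(p,(1-t)*np.array(a)/1e3+t*np.array(b)/1e3)).astype(np.float32)
        s+=cv2.remap(G[n],q[:,:1],q[:,1:],cv2.INTER_LINEAR).mean()
    return s
a,b,c,d=(32,33,308),(32,-33,308),(0,-33,308),(0,33,308)
e,f,g=(-30,50,8),(-30,-50,8),(70,-50,8)
SS=[(n,u,v) for n in("top","side") for u,v in((a,b),(b,c),(c,d),(d,a))]+[("top",e,f),("top",f,g),("top",d,(0,33,60)),("top",(0,33,8),(0,-33,8)),
 ("side",a,(32,33,90)),("side",d,(0,33,20)),("side",c,(0,-33,20)),("side",f,g)]
SA=[("side",(-4,y,z),(-4,w,v)) for y,z,w,v in((30,56,-30,56),(-30,56,-30,-37),(30,56,30,20))]+[
 ("side",(-157,12,24),(-157,-12,24)),("side",(-157,12,24),(-157,12,0)),("side",(-157,12,0),(-30,12,0)),("side",(-182,6,-15),(-182,6,-37)),("side",(-182,6,-37),(-182,-6,-37)),
 ("top",(-4,30,56),(-4,12,56)),("top",(0,30,56),(0,-30,56)),("top",(-157,12,24),(-157,-12,24)),("top",(-150,12,20),(-4,12,20)),("top",(-150,-12,20),(-4,-12,20)),("top",(-182,6,-15),(-182,-6,-15))]
E
python3 - <<'E'
from h import *
from scipy.optimize import minimize,differential_evolution as DE
F=np.load("F0.npy",allow_pickle=True).item(); G=grad(F)
st,ar=np.load("stand.npy"),np.load("arm.npy")
def opt(f,x0,w): 
    r=DE(f,[(x-v,x+v) for x,v in zip(x0,w)],seed=1,maxiter=60,popsize=12); return np.round(r.x,4),round(-r.fun,1)
for z in(0,None):
    q=lambda p:np.r_[p[:2],p[3] if z is None else 0,p[2]]
    x0=[.671,.207,.07]+([-.002] if z is None else [])
    print("empty",opt(lambda p:-score(F,G,q(p),SS),x0,[.012,.012,.12,.006]))
d=np.array([.671+.223*.07,.207-.224,.07])
SF=[s for s in SS if not(s[0]=="top" and s[1][2]!=308) and not(s[0]=="side" and s[1][0]==0 and s[2][2]<30)]
print("full",opt(lambda p:-score(F,G,np.r_[p[:2],0,p[2]],SF),d,[.025,.03,.12]))
dd=lambda p:-score(F,G,np.r_[p[:2],0,p[4]],SS)-score(F,G,np.r_[p[2:4],0,p[4]],SF)
print("joint",opt(dd,[.671,.207,d[0],d[1],.07],[.012,.012,.025,.03,.12]))
print("arm",opt(lambda p:-score(F,G,p,SA),ar,[.008,.008,.005,.06]))
E
```

```text
empty (array([0.6696, 0.2125, 0.0719]), np.float64(86.4))
empty (array([ 0.6705,  0.212 ,  0.0627, -0.0028]), np.float64(87.2))
full (array([ 0.6878, -0.0177,  0.0921]), np.float64(66.4))
joint (array([ 0.6695,  0.2125,  0.688 , -0.0179,  0.0859]), np.float64(152.7))
arm (array([ 0.4039, -0.3611,  0.0408, -1.8836]), np.float64(89.0))
```

```bash
python3 - <<'E'
from h import *
F=np.load("F0.npy",allow_pickle=True).item(); f=F["side"]
E=f["extrinsics"];R=E[:3,:3];c=-R.T@E[:3,3]
for nm,u in(("bottle",(592,360)),("cutL",(552,328))):
    q=px("side",u);d=R.T@np.array([(q[0]-f["cx"])/f["fx"],(q[1]-f["cy"])/f["fy"],1]);P=c-d*c[2]/d[2]
    y=-1.885;l=np.array([[np.cos(y),np.sin(y)],[-np.sin(y),np.cos(y)]])@(P[:2]-[.4037,-.3617]);print(nm,P.round(3),"arm frame",l.round(3))
E
python3 -m crank '{"travel":[[2,2.8,0],[5,6,0],[8,10,0],[11,14,0],[13,17,0]],"turn":[[0,0,8],[0,0,16],[0,0,24],[0,0,32],[0,0,40]],"gripper":[0.3,0.3,0.3,0.3,0.3]}' 40
```

```text
bottle [ 0.512 -0.235  0.   ] arm frame [-0.154  0.063]
cutL [ 0.562 -0.286  0.   ] arm frame [-0.121  0.127]
clock: 0.7
position: [0.3548, -0.4111, 0.209]
tool_rot: [3.141, -0.001, 1.071]
force: [0.9, -1.1, 0.3]
grip_width: 0.0602
finger_force: 0.0
```

```bash
python3 -m crank '{"travel":[[3,4.5,0],[5.5,9,-1],[7,11.2,-4],[7,11.2,-8],[7,11.2,-10]],"turn":[[0,0,6],[0,0,11],[0,0,11],[0,0,11],[0,0,11]],"gripper":[0.3,0.3,0.3,0.3,0.3]}'
python3 - <<'E'
from h import *
F=frames();cv2.imwrite("pics/s1.png",np.hstack([cv2.resize(F[n]["pixels"][y:y+150,x:x+100,::-1],None,fx=4,fy=4,interpolation=cv2.INTER_CUBIC) for n,x,y in(("side",290,140),("top",320,170))]))
print(bot.observe()["position"],bot.observe()["tool_rot"])
E
```

```text
clock: 1.2
position: [0.4225, -0.3002, 0.1065]
tool_rot: [-3.139, -0.001, 1.257]
force: [-0.8, -1.0, 0.0]
grip_width: 0.0598
finger_force: 0.0
[ 0.42172645 -0.30080865  0.10659785] [-3.13733443e+00 -1.20578456e-03  1.25557129e+00]
```

View pics/s1.png

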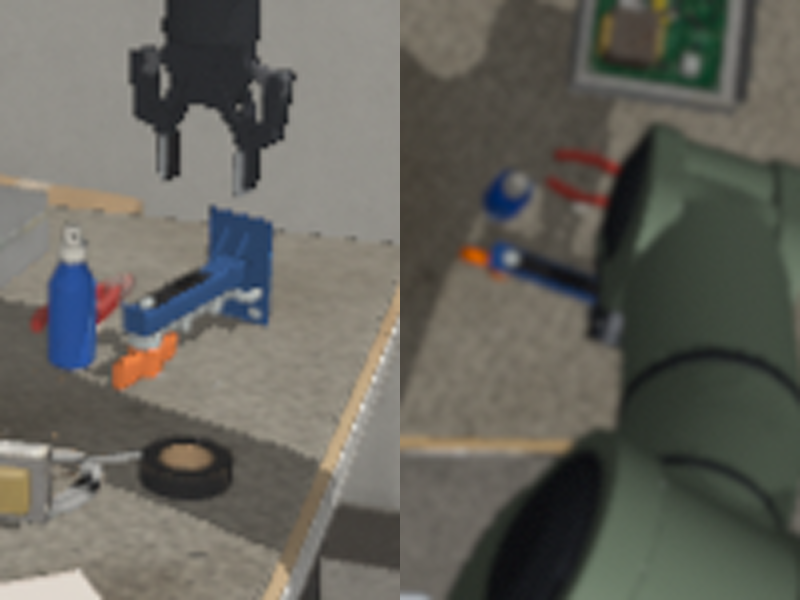

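The side half shows the fingertips at (167,180) and (243,190), astride the blue bar below at about (200,285). The top view is covered by the robot. I'll descend and grip.

```bash
python3 -m crank '{"travel":[[0,0,-3],[0,0,-6],[0,0,-7.9],[0,0,-7.9],[0,0,-7.9]],"turn":[[0,0,0],[0,0,0],[0,0,0],[0,0,0],[0,0,0]],"gripper":[0.3,0.3,0.3,0.3,0.5]}'
python3 -m crank '{"travel":[[0,0,0],[0,0,0],[0,0,0],[0,0,0],[0,0,0]],"turn":[[0,0,0],[0,0,0],[0,0,0],[0,0,0],[0,0,0]],"gripper":[1,1,1,1,1]}' 60
python3 -m crank '{"travel":[[0,0,0],[0,0,1],[0,0,3],[0,0,6],[0,0,10]],"turn":[[0,0,0],[0,0,0],[0,0,0],[0,0,0],[0,0,0]],"gripper":[1,1,1,1,1]}'
```

```text
clock: 1.8
position: [0.4235, -0.3023, 0.0311]
tool_rot: [3.141, 0.0, 1.255]
force: [0.6, -0.0, -0.0]
grip_width: 0.0467
finger_force: 0.0
clock: 2.3
position: [0.4241, -0.3027, 0.0315]
tool_rot: [3.139, 0.001, 1.254]
force: [1.0, -0.8, 10.4]
grip_width: 0.0213
finger_force: 58.4
clock: 2.8
position: [0.4221, -0.3013, 0.131]
tool_rot: [-3.14, -0.001, 1.255]
force: [0.6, -1.6, -2.6]
grip_width: 0.021
finger_force: 59.2
```

```bash
python3 -m crank '{"travel":[[0,0,4],[0,0,9],[0,0,14],[0,2,18],[0,6,20]],"turn":[[0,0,0],[0,0,8],[0,0,16],[0,0,24],[0,0,32]],"gripper":[1,1,1,1,1]}'
python3 -m crank '{"travel":[[0,4,0],[0,8,0],[0,12,0],[0,16,0],[0,20,0]],"turn":[[0,0,8],[0,0,16],[0,0,24],[0,0,32],[0,0,40]],"gripper":[1,1,1,1,1]}'
python3 -m crank '{"travel":[[0,4,0],[1,9,0],[3,13,0],[5,17,0],[7,21,0]],"turn":[[0,0,8],[0,0,16],[0,0,24],[0,0,32],[0,0,40]],"gripper":[1,1,1,1,1]}'
```

```text
clock: 3.3
position: [0.4229, -0.243, 0.3339]
tool_rot: [3.139, 0.004, 1.816]
force: [1.6, 0.4, -3.6]
grip_width: 0.0211
finger_force: 59.2
clock: 3.8
position: [0.422, -0.0402, 0.3308]
tool_rot: [-3.141, 0.001, 2.517]
force: [1.5, 1.4, -2.7]
grip_width: 0.0207
finger_force: 59.2
clock: 4.3
position: [0.493, 0.1694, 0.3309]
tool_rot: [-3.14, 0.001, -3.068]
force: [0.2, -1.0, -2.6]
grip_width: 0.0208
finger_force: 59.4
```

```bash
python3 -m crank '{"travel":[[2,1.5,-2],[4,3,-5],[5.5,3.4,-8],[6,3.4,-11],[6,3.4,-11.5]],"turn":[[0,0,0],[0,0,0],[0,0,0],[0,0,0],[0,0,0]],"gripper":[1,1,1,1,1]}'
python3 -m crank '{"travel":[[0,0,0],[0,0,0],[0,0,0],[0,0,0],[0,0,0]],"turn":[[0,0,0],[0,0,0],[0,0,0],[0,0,0],[0,0,0]],"gripper":[1,1,1,1,1]}'
python3 - <<'E'
from h import *
F=frames();np.save("F1.npy",F,allow_pickle=True)
o=bot.observe();print(o["position"],o["tool_rot"])
st=np.array([.6697,.2123,0,.076]);T=o["position"];y=o["tool_rot"][2]+np.pi
ar=np.r_[T+[.065*np.cos(y),.065*np.sin(y),.0055],y];print(ar);np.save("ar1.npy",ar)
im=[]
for n,x,yy in(("side",170,130),("top",190,130)):
    Z[n]=(x,yy);a=cv2.resize(F[n]["pixels"][yy:yy+120,x:x+80,::-1],None,fx=5,fy=5,interpolation=cv2.INTER_CUBIC)
    for b in ARM: draw(a,F[n],n,ar,b,(0,255,255),5)
    for b in SLOT[4:6]+SLOT[10:]: draw(a,F[n],n,st,b,(255,0,255),5)
    im.append(a)
cv2.imwrite("pics/s2.png",np.hstack(im))
E
```

```text
clock: 4.8
position: [0.5518, 0.2011, 0.2125]
tool_rot: [-3.14, -0.004, -3.073]
force: [-0.8, -0.5, -3.0]
grip_width: 0.0209
finger_force: 59.6
clock: 5.3
position: [0.5531, 0.2021, 0.2156]
tool_rot: [-3.142, 0.001, -3.074]
force: [0.6, 0.7, -3.5]
grip_width: 0.021
finger_force: 59.6
[0.55297184 0.20211021 0.2152083 ] [-3.14155865e+00  3.16695254e-04 -3.07363336e+00]
[0.6178218  0.20652416 0.2207083  0.0679593 ]
```

View pics/s2.png

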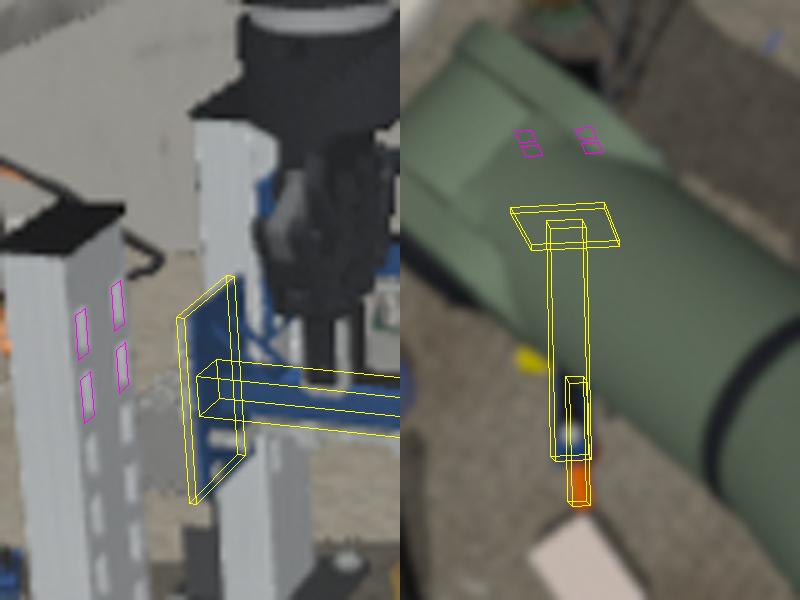

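The side half shows the slots of the empty upright clearly, at (82,335) and (117,305), and they match the projection. The arm's plate is at (187,318)–(235,280), within 1–2 px of prediction. I'll refine the held arm's pose and the slots in these frames.

```bash
python3 - <<'E'
from h import *
from scipy.optimize import differential_evolution as DE
F=np.load("F1.npy",allow_pickle=True).item();G=grad(F);ar=np.load("ar1.npy")
SB=[("side",(0,30,-37),(0,30,56)),("side",(0,30,56),(0,-20,56)),("side",(-4,-30,-37),(-4,-30,-5)),("side",(-4,30,-37),(-4,-30,-37)),
("side",(-100,12,0),(-157,12,0)),("side",(-157,12,0),(-157,12,24)),("side",(-90,12,20),(-150,12,20)),("side",(-157,12,24),(-157,-12,24)),("side",(-182,6,-15),(-182,6,-37)),("side",(-182,6,-37),(-182,-6,-37)),
("top",(-157,12,24),(-157,-12,24)),("top",(-182,6,-15),(-182,-6,-15)),("top",(-182,6,-15),(-160,6,-15)),("top",(-182,-6,-15),(-160,-6,-15)),("top",(-155,12,20),(-125,12,20)),("top",(-155,-12,20),(-125,-12,20))]
for s in(1,2):
    r=DE(lambda p:-score(F,G,p,SB),[(a-w,a+w) for a,w in zip(ar,(.01,.01,.01,.08))],seed=s,maxiter=60,popsize=12);print("arm",r.x.round(4),-r.fun)
SL=[("side",(0,y+a,z+b),(0,y+c,z+d)) for y in(-20,20) for z in range(90,251,32) for a,b,c,d in((-5.5,0,-5.5,22),(5.5,0,5.5,22),(-5.5,0,5.5,0),(-5.5,22,5.5,22))]
K=SL+3*[s for s in SS if s[0]=="side" and s[1][2]==308]
for yaw in(.06,.076,.09):
    r=DE(lambda p:-score(F,G,np.r_[p,yaw],K),[(.66,.68),(.2,.222),(-.006,.006)],seed=1,maxiter=60,popsize=12);print("stand",yaw,r.x.round(4),-r.fun)
E
```

```text
arm [0.6112 0.2141 0.2241 0.1446] 108.43117091826387
arm [0.6108 0.215  0.2243 0.1452] 108.46161696952272
stand 0.06 [ 0.6765  0.2001 -0.0035] 337.96950280368384
stand 0.076 [ 0.6769  0.2    -0.0037] 337.40633578227056
stand 0.09 [ 0.6769  0.2001 -0.0042] 335.58915660684147
```

```bash
python3 - <<'E'
from h import *
from scipy.optimize import differential_evolution as DE
F=np.load("F1.npy",allow_pickle=True).item();G=grad(F);ar=np.load("ar1.npy")
I=F["side"]["pixels"].astype(int);m=(I[...,2]>I[...,0]+25)&(I[...,2]>I[...,1]+10)
for r in range(184,234,3): print(r,np.flatnonzero(m[r,195:226])+195)
for y in(.068,.10,.145):
    p=np.r_[ar[:3],y];print(y,proj(F["side"],pose(p,np.array([(0,30,56),(-4,30,56),(-4,-30,56),(0,-30,56),(0,30,-37),(-4,-30,-37)])/1e3)).round(1).tolist(), proj(F["top"],pose(p,np.array([(-182,6,-15),(-182,-6,-15)])/1e3)).round(1).tolist())
J=F["top"]["pixels"].astype(int);o=(J[...,0]>J[...,2]+60)&(J[...,0]>J[...,1]+40)
ys,xs=np.nonzero(o[200:250,290:330] if 0 else o[210:245,295:325]);print("orange top",xs.min()+295,xs.max()+295,ys.min()+210,ys.max()+210,xs.mean()+295,ys.mean()+210)
E
```

```text
184 []
187 [215 216 217 218 222 223]
190 [211 212 213 214 215 216 217 218 222 223 224]
193 [208 209 210 211 212 213 214 215 216 217 218 223 224]
196 [208 209 210 211 212 213 214 215 216 217 218 219 220 222 223 224 225]
199 [208 209 210 211 212 213 214 215 216 217 218 219 222 223]
202 [208 209 210 211 212 213 214 215 216 217 218 219 220 224 225]
205 [208 209 210 211 212 213 214 215 216 217 218 219 220 221 222 223 224 225]
208 [208 209 210 211 212 213 214 215 216 217 218 219 220 221 222 223 224 225]
211 [209 210 211 212 213 214 215 216 217 218 219 220 221 222 223 224 225]
214 [209 210 211 212 213 214 215 216 217 218 219]
217 [209 210 211]
220 [209 210 211 212 213 214 215 216 217 220]
223 [209 210 211 215 216 217]
226 [210 211 212]
229 [210 211]
232 []
0.068 [[204.9, 193.1], [206.5, 193.2], [216.5, 184.8], [215.0, 184.7], [207.4, 230.3], [218.7, 220.7]] [[223.2, 230.0], [226.8, 229.8]]
0.1 [[205.3, 193.1], [206.9, 193.2], [216.2, 184.8], [214.6, 184.7], [207.8, 230.3], [218.3, 220.7]] [[225.0, 229.9], [228.6, 229.6]]
0.145 [[205.8, 193.2], [207.5, 193.3], [215.7, 184.7], [214.1, 184.6], [208.3, 230.4], [217.8, 220.6]] [[227.5, 229.8], [231.1, 229.3]]Traceback (most recent call last):
  File "<stdin>", line 9, in <module>
    return umr_minimum(a, axis, None, out, keepdims, initial, where)
ValueError: zero-size array to reduction operation minimum which has no identity
```

```bash
python3 - <<'E'
from h import *
F=np.load("F1.npy",allow_pickle=True).item();ar=np.load("ar1.npy")
J=F["top"]["pixels"].astype(int)[215:240,212:240];o=(J[...,0]>J[...,2]+50)&(J[...,0]>J[...,1]+35)
for r in range(25): 
    c=np.flatnonzero(o[r]); 
    if len(c): print(r+215,c.min()+212,c.max()+212)
print(proj(F["top"],pose(ar,np.array([(-182,0,-15),(-160,0,-15)])/1e3)).round(1))
E
```

```text
223 224 227
224 224 227
225 224 227
226 224 228
227 224 228
228 224 228
229 224 228
230 224 228
231 224 228
232 226 226
[[225.  229.9]
 [224.9 223.3]]
```

```bash
python3 -m crank '{"travel":[[1,0.3,-0.1],[2,0.45,-0.1],[3,0.5,-0.1],[3.8,0.55,-0.1],[3.8,0.55,-0.1]],"turn":[[0,0,0.4],[0,0,0.4],[0,0,0.4],[0,0,0.4],[0,0,0.4]],"gripper":[1,1,1,1,1]}'
python3 -m crank '{"travel":[[0.2,0.015,0],[0.4,0.03,0],[0.6,0.045,0],[0.6,0.045,0],[0.6,0.045,0]],"turn":[[0,0,0],[0,0,0],[0,0,0],[0,0,0],[0,0,0]],"gripper":[1,1,1,1,1]}'
```

```text
clock: 5.9
position: [0.5919, 0.2076, 0.2134]
tool_rot: [3.141, -0.0, -3.067]
force: [-0.0, 0.7, -4.0]
grip_width: 0.021
finger_force: 59.6
clock: 6.4
position: [0.5969, 0.208, 0.2139]
tool_rot: [-3.141, -0.0, -3.067]
force: [-0.4, -0.4, -2.7]
grip_width: 0.021
finger_force: 59.6
```

```bash
python3 -m crank '{"travel":[[0.2,0.015,0],[0.4,0.03,0],[0.5,0.04,0],[0.5,0.04,0],[0.5,0.04,0]],"turn":[[0,0,0],[0,0,0],[0,0,0],[0,0,0],[0,0,0]],"gripper":[1,1,1,1,1]}'
```

```text
clock: 6.9
position: [0.6019, 0.2085, 0.2139]
tool_rot: [3.142, -0.0, -3.067]
force: [-0.1, 1.1, -2.3]
grip_width: 0.0209
finger_force: 59.6
```

```bash
python3 -m crank '{"travel":[[0.15,0.01,0],[0.3,0.02,0],[0.4,0.03,0],[0.4,0.03,0],[0.4,0.03,0]],"turn":[[0,0,0],[0,0,0],[0,0,0],[0,0,0],[0,0,0]],"gripper":[1,1,1,1,1]}'
```

```text
clock: 7.4
position: [0.6059, 0.2088, 0.2139]
tool_rot: [3.142, -0.0, -3.067]
force: [0.4, -0.3, -3.2]
grip_width: 0.0208
finger_force: 59.6
```

```bash
python3 -m crank '{"travel":[[0.1,0.01,0],[0.2,0.015,0],[0.3,0.02,0],[0.3,0.02,0],[0.3,0.02,0]],"turn":[[0,0,0],[0,0,0],[0,0,0],[0,0,0],[0,0,0]],"gripper":[1,1,1,1,1]}'
```

```text
clock: 7.9
position: [0.6089, 0.209, 0.2138]
tool_rot: [-3.142, -0.0, -3.067]
force: [-0.6, -0.1, -3.3]
grip_width: 0.0212
finger_force: 59.6
```

```bash
python3 -m crank '{"travel":[[0.1,0.01,0],[0.2,0.015,0],[0.3,0.02,0],[0.3,0.02,0],[0.3,0.02,0]],"turn":[[0,0,0],[0,0,0],[0,0,0],[0,0,0],[0,0,0]],"gripper":[1,1,1,1,1]}'
```

```text
clock: 8.4
position: [0.6098, 0.2085, 0.2134]
tool_rot: [-3.14, -0.005, -3.066]
force: [-17.6, -5.5, 1.3]
grip_width: 0.0213
finger_force: 60.3
```

Contact came at a plate position that matches the face (hooks stopped on the sheet would have hit 10 mm earlier). I'll ease the push and lower.

```bash
python3 -m crank '{"travel":[[-0.15,0,0],[-0.15,0,-0.2],[-0.15,0,-0.4],[-0.15,0,-0.6],[-0.15,0,-0.6]],"turn":[[0,0,0],[0,0,0],[0,0,0],[0,0,0],[0,0,0]],"gripper":[1,1,1,1,1]}'
```

```text
clock: 8.9
position: [0.6096, 0.2093, 0.2077]
tool_rot: [-3.141, -0.002, -3.066]
force: [-6.5, -1.5, -3.4]
grip_width: 0.0206
finger_force: 59.7
```

```bash
python3 -m crank '{"travel":[[0,0,-0.1],[0,0,-0.2],[0,0,-0.3],[0,0,-0.3],[0,0,-0.3]],"turn":[[0,0,0],[0,0,0],[0,0,0],[0,0,0],[0,0,0]],"gripper":[1,1,1,1,1]}'
```

```text
clock: 9.4
position: [0.6095, 0.2094, 0.2052]
tool_rot: [-3.141, -0.002, -3.066]
force: [-9.0, -2.1, 4.5]
grip_width: 0.0211
finger_force: 60.7
```

```bash
python3 -m crank '{"travel":[[0,0,-0.1],[0,0,-0.2],[0,0,-0.2],[0,0,-0.2],[0,0,-0.2]],"turn":[[0,0,0],[0,0,0],[0,0,0],[0,0,0],[0,0,0]],"gripper":[1,1,1,1,1]}'
```

```text
clock: 9.9
position: [0.6087, 0.2095, 0.2038]
tool_rot: [-3.141, -0.003, -3.066]
force: [-19.0, -5.5, 16.8]
grip_width: 0.0209
finger_force: 62.2
```

Bearing firmly: 17 N upward, and TCP z matches the home height. Release and rise.

```bash
python3 -m crank '{"travel":[[0,0,0.15],[0,0,0.15],[0,0,0.15],[0,0,0.15],[0,0,0.15]],"turn":[[0,0,0],[0,0,0],[0,0,0],[0,0,0],[0,0,0]],"gripper":[1,0.3,0.3,0.3,0.3]}'
python3 -m crank '{"travel":[[0,0,0],[0,0,2],[0,0,5],[0,0,9],[-4,0,13]],"turn":[[0,0,0],[0,0,0],[0,0,0],[0,0,0],[0,0,0]],"gripper":[0.3,0.3,0.3,0.3,0.3]}'
python3 -m crank '{"travel":[[-5,0,0],[-10,0,1],[-14,2,1],[-14,4,1],[-14,4,1]],"turn":[[0,0,0],[0,0,0],[0,0,0],[0,0,0],[0,0,0]],"gripper":[0.6,1,1,1,1]}'
python3 - <<'E'
from h import *
F=frames();np.save("F2.npy",F,allow_pickle=True)
o=bot.observe();print(o["position"],o["tool_rot"],o["qpos"].round(2))
st=np.array([.672,.2115,0,.076])
ar=np.r_[pose(st,[0,0,.2105])[0],.076]
im=[]
for n,x,yy in(("side",170,130),("top",190,130)):
    Z[n]=(x,yy);a=cv2.resize(F[n]["pixels"][yy:yy+120,x:x+80,::-1],None,fx=5,fy=5,interpolation=cv2.INTER_CUBIC)
    for b in ARM: draw(a,F[n],n,ar,b,(0,255,255),5)
    im.append(a)
cv2.imwrite("pics/s3.png",np.hstack(im))
E
```

```text
clock: 10.4
position: [0.6106, 0.2092, 0.2044]
tool_rot: [3.142, 0.0, -3.067]
force: [0.2, -0.2, -1.0]
grip_width: 0.0599
finger_force: 0.0
clock: 10.9
position: [0.5769, 0.2086, 0.3305]
tool_rot: [3.14, -0.0, -3.069]
force: [-0.1, -0.2, 1.7]
grip_width: 0.0598
finger_force: 0.0
clock: 11.4
position: [0.4342, 0.2511, 0.3405]
tool_rot: [3.141, 0.002, -3.064]
force: [-0.6, 0.4, 0.1]
grip_width: 0.0001
finger_force: 0.0
[0.43524282 0.24912196 0.33973212] [-3.14150391e+00  3.20662246e-05 -3.06611497e+00] [ 0.14  0.32 -0.99  1.7   0.28  1.27  0.74]
```

View pics/s3.png

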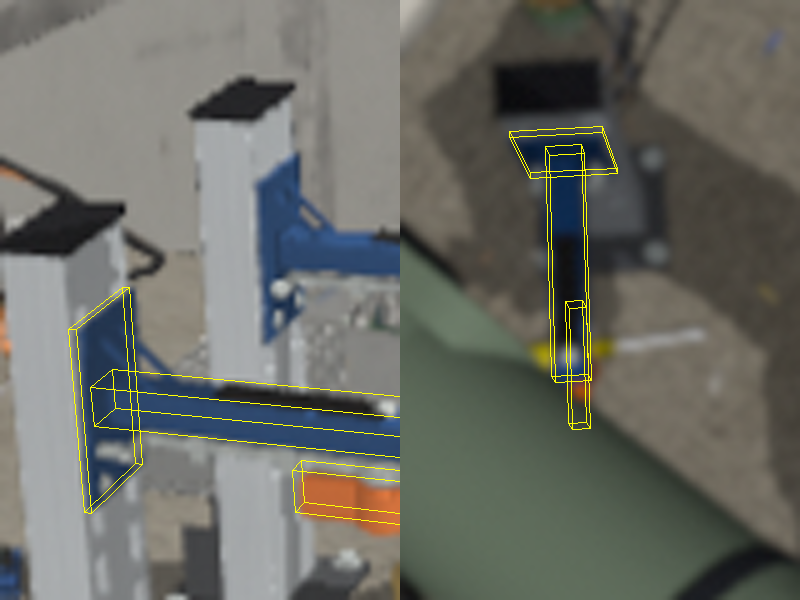

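The arm hangs in the top slots at the same height as the other one. The plate is at (75,330)–(128,290) and coincides with the predicted home outline, and the knob bar is in line at (345,495). Next I'll work out the finger path for pushing the bar round.

```bash
python3 - <<'E'
from h import *
o=bot.observe();T=o["position"];ax=pose([.672,.2142,0,.076],[-.14,0,0])[0][:2];print(ax,T)
for th,g in((0,12),(0,0),(15,0),(30,0),(45,0),(60,0),(75,0),(85,0),(90,0),(90,-3)):
    t=np.radians(th);u=-np.array([np.cos(t),np.sin(t)]);w=np.array([-np.sin(t),np.cos(t)]);h=14.5*np.cos(t)+11*np.sin(t)
    l=(35*u+(6+h+g)*w)/1e3;P=pose(np.r_[ax,0,.076],np.r_[l,0])[0][:2];print(th,g,((P-T[:2])*100).round(2))
E
```

```text
[0.53240413 0.20357024] [0.43524282 0.24912196 0.33973212]
0 12 [ 5.98 -1.58]
0 0 [ 6.07 -2.78]
15 0 [ 5.66 -3.56]
30 0 [ 5.47 -4.54]
45 0 [ 5.61 -5.65]
60 0 [ 6.15 -6.72]
75 0 [ 7.07 -7.62]
85 0 [ 7.85 -8.03]
90 0 [ 8.29 -8.17]
90 -3 [ 8.59 -8.15]
```

```bash
python3 -m crank '{"travel":[[3,-0.8,0],[5.9,-1.5,-2],[5.9,-1.5,-6],[5.9,-1.5,-10],[5.9,-1.5,-13.5]],"turn":[[0,0,0],[0,0,0],[0,0,0],[0,0,0],[0,0,0]],"gripper":[1,1,1,1,1]}'
python3 -m crank '{"travel":[[0,0,-1.5],[0,0,-2.7],[0,0,-2.7],[0.05,-0.6,-2.7],[0.1,-1.1,-2.7]],"turn":[[0,0,0],[0,0,0],[0,0,0],[0,0,0],[0,0,0]],"gripper":[1,1,1,1,1]}'
```

```text
clock: 12.0
position: [0.4943, 0.2329, 0.2024]
tool_rot: [-3.141, -0.001, -3.068]
force: [1.2, 1.0, -0.5]
grip_width: -0.0001
finger_force: 0.0
clock: 12.5
position: [0.4957, 0.2229, 0.1789]
tool_rot: [3.141, 0.002, -3.067]
force: [0.1, 0.6, 0.6]
grip_width: 0.0002
finger_force: 0.0
```

```bash
python3 -m crank '{"travel":[[-0.2,-0.5,0],[-0.35,-1,0],[-0.45,-1.5,0],[-0.53,-2,0],[-0.5,-2.5,0]],"turn":[[0,0,0],[0,0,0],[0,0,0],[0,0,0],[0,0,0]],"gripper":[1,1,1,1,1]}'
python3 -m crank '{"travel":[[0.1,-0.55,0],[0.35,-1.1,0],[0.65,-1.6,0],[1.1,-2.1,0],[1.57,-2.5,0]],"turn":[[0,0,0],[0,0,0],[0,0,0],[0,0,0],[0,0,0]],"gripper":[1,1,1,1,1]}'
```

```text
clock: 13.0
position: [0.49, 0.1977, 0.1778]
tool_rot: [-3.141, 0.0, -3.067]
force: [-0.5, 0.1, 0.1]
grip_width: 0.0
finger_force: 0.0
clock: 13.5
position: [0.5063, 0.1727, 0.1777]
tool_rot: [-3.142, 0.0, -3.067]
force: [-0.5, -0.3, -0.2]
grip_width: -0.0003
finger_force: 0.0
```

```bash
python3 -m crank '{"travel":[[0.3,-0.2,0],[0.6,-0.35,0],[0.9,-0.42,0],[1.2,-0.46,0],[1.3,-0.46,0]],"turn":[[0,0,0],[0,0,0],[0,0,0],[0,0,0],[0,0,0]],"gripper":[1,1,1,1,1]}'
python3 - <<'E'
from h import *
F=frames();np.save("F3.npy",F,allow_pickle=True)
for n,(x0,y0,w,h) in dict(side=(215,205,60,45),top=(205,195,45,45)).items():
    J=F[n]["pixels"].astype(int)[y0:y0+h,x0:x0+w];o=(J[...,0]>J[...,2]+50)&(J[...,0]>J[...,1]+35)
    ys,xs=np.nonzero(o);print(n,len(xs),(xs.min()+x0,xs.max()+x0,ys.min()+y0,ys.max()+y0) if len(xs) else 0)
    for th in(0,60,90):
        t=np.radians(th);b=np.array([-.14,0,0])+[[s*.042*np.cos(t),s*.042*np.sin(t),-.026] for s in(-1,1)]
        print(th,proj(F[n],pose([.672,.2142,.2105,.076],b)).round(0).tolist())
E
```

```text
clock: 14.0
position: [0.519, 0.1687, 0.1777]
tool_rot: [3.142, -0.0, -3.067]
force: [-0.5, -1.0, 0.3]
grip_width: -0.0001
finger_force: 0.0
side 332 (np.int64(230), np.int64(264), np.int64(224), np.int64(236))
0 [[263.0, 231.0], [229.0, 227.0]]
60 [[259.0, 224.0], [232.0, 234.0]]
90 [[251.0, 222.0], [240.0, 236.0]]
top 18 (np.int64(224), np.int64(228), np.int64(211), np.int64(215))
0 [[225.0, 215.0], [224.0, 190.0]]
60 [[235.0, 208.0], [213.0, 197.0]]
90 [[237.0, 202.0], [212.0, 203.0]]
```

The knob seems hardly moved, with no contact force. I'll measure its angle by silhouette fit before (F2) and after (F3), together with the fingertip's width in this view.

```bash
cat >>h.py <<'E'
def knob(F,n="side",roi=(205,200,85,50)):
    x0,y0,w,h=roi;J=F[n]["pixels"].astype(int);o=((J[...,0]>J[...,2]+50)&(J[...,0]>J[...,1]+35)).astype(np.uint8)
    M=np.zeros_like(o);M[y0:y0+h,x0:x0+w]=o[y0:y0+h,x0:x0+w];best=[]
    for th in range(0,100,5):
      for dx in(-6,-3,0,3):
       for dz in(-6,-3,0):
        t=np.radians(th);b=box((-.042,.042),(-.006,.006),(-.037,-.015));R=np.array([[np.cos(t),np.sin(t),0],[-np.sin(t),np.cos(t),0],[0,0,1]])
        q=proj(F[n],pose([.672,.2142,.2105,.076],b@R+[-.14+dx/1e3,0,dz/1e3]));r=np.zeros_like(o)
        cv2.fillConvexPoly(r,cv2.convexHull((q*16).round().astype(np.int32)),1,shift=4)
        best.append(((M&r).sum()/(M|r).sum(),th,dx,dz))
    return sorted(best)[::-1][:4],M
E
python3 - <<'E'
from h import *
for k in("F2","F3"):
    F=np.load(k+".npy",allow_pickle=True).item();b,M=knob(F)
    print(k,[tuple(np.round(x,2)) for x in b],M.sum(0)[222:270].tolist())
for k in("F2","F3"):
    F=np.load(k+".npy",allow_pickle=True).item();I=F["side"]["pixels"][:,:,::-1]
    globals()[k]=cv2.resize(I[170:260,205:285],None,fx=5,fy=5,interpolation=cv2.INTER_CUBIC)
cv2.imwrite("pics/s4.png",np.hstack([F2,F3]))
E
```

```text
F2 [(np.float64(0.73), np.float64(10.0), np.float64(-3.0), np.float64(-3.0)), (np.float64(0.73), np.float64(10.0), np.float64(0.0), np.float64(-3.0)), (np.float64(0.72), np.float64(0.0), np.float64(-6.0), np.float64(-3.0)), (np.float64(0.72), np.float64(10.0), np.float64(-6.0), np.float64(-3.0))] [0, 0, 0, 0, 0, 0, 0, 0, 8, 9, 9, 9, 9, 9, 9, 9, 9, 10, 10, 9, 10, 10, 10, 9, 9, 9, 9, 10, 10, 10, 10, 10, 10, 9, 9, 10, 10, 10, 10, 10, 10, 9, 7, 0, 0, 0, 4, 4]
F3 [(np.float64(0.73), np.float64(10.0), np.float64(-3.0), np.float64(-3.0)), (np.float64(0.73), np.float64(0.0), np.float64(-3.0), np.float64(-3.0)), (np.float64(0.73), np.float64(5.0), np.float64(-3.0), np.float64(-3.0)), (np.float64(0.73), np.float64(0.0), np.float64(-6.0), np.float64(-3.0))] [0, 0, 0, 0, 0, 0, 0, 0, 8, 10, 10, 9, 9, 9, 9, 9, 9, 10, 10, 9, 10, 10, 10, 9, 9, 9, 9, 10, 10, 10, 10, 10, 10, 9, 9, 10, 10, 10, 10, 10, 10, 10, 7, 0, 0, 0, 4, 4]
```

View pics/s4.png

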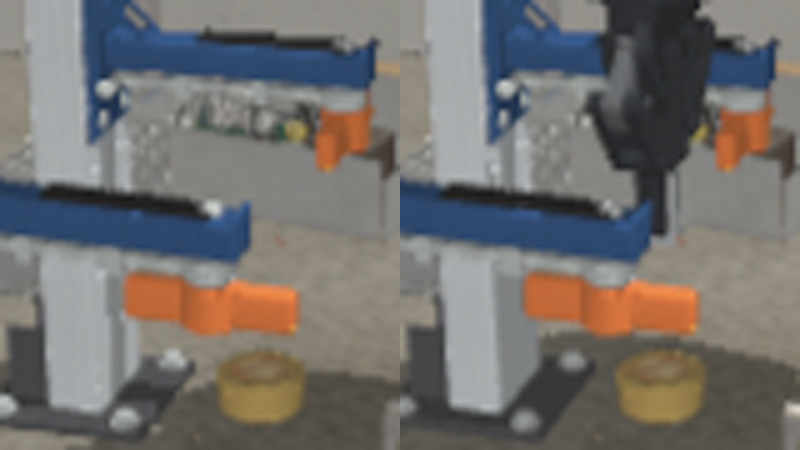

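The bar is unmoved (orange at (525..697, 275..333) in the zoom). The fingertips at (660,238) end above bar level, so the finger passed over it. I'll check where the tip projects.

```bash
python3 - <<'E'
from h import *
F=np.load("F3.npy",allow_pickle=True).item();o=bot.observe();T=o["position"];print(T,o["grip_width"])
for dz in(0,.01,.02): print(dz,proj(F["side"],T+[0,0,dz]).round(1), ((proj(F["side"],T+[0,0,dz])[0]-[205,170])*5+[400,0]).round(0))
for z in(-.015,-.037): print(z,((proj(F["side"],pose([.672,.2142,.2105,.076],[-.182,0,z]))[0]-[205,170])*5+[400,0]).round(0))
E
```

```text
[0.51882492 0.1687206  0.17769173] -0.00020213664545503334
0 [[256.6 226.8]] [658. 284.]
0.01 [[256.5 223. ]] [657. 265.]
0.02 [[256.4 219.2]] [657. 246.]
-0.015 [688. 283.]
-0.037 [689. 326.]
```

The tip sits roughly 20 mm above the stated TCP, so the finger passed over the bar. I'll go back to the start side, lower further, and check the tip's height in the image. This time I'll turn the tool along with the bar so the narrow side of the gripper faces the arm.

```bash
python3 -m crank '{"travel":[[0,0,3],[0,0,7],[-4,3,8],[-4,6,8],[-2.4,6.9,6]],"turn":[[0,0,0],[0,0,0],[0,0,0],[0,0,0],[0,0,0]],"gripper":[1,1,1,1,1]}'
python3 -m crank '{"travel":[[0,0,-3],[0,0,-5],[0,0,-6.5],[0,0,-7.5],[0,0,-7.5]],"turn":[[0,0,0],[0,0,0],[0,0,0],[0,0,0],[0,0,0]],"gripper":[1,1,1,1,1]}'
python3 - <<'E'
from h import *
A=np.load("F2.npy",allow_pickle=True).item();F=frames();np.save("F4.npy",F,allow_pickle=True)
o=bot.observe();T=o["position"];print(T,o["force"])
D=np.abs(A["side"]["pixels"].astype(int)-F["side"]["pixels"]).sum(2)>60
u=proj(F["side"],T)[0];print("tcp px",u.round(1),"+20mm",proj(F["side"],T+[0,0,.02]).round(1))
g=F["side"]["pixels"].mean(2).astype(int)
for r in range(int(u[1])-30,int(u[1])+6,2): c=np.flatnonzero(D[r,235:290])+235;print(r,(c.min(),c.max(),len(c)) if len(c) else "", g[r,int(u[0])])
E
```

```text
clock: 14.6
position: [0.4939, 0.2415, 0.2407]
tool_rot: [3.14, 0.005, -3.063]
force: [1.2, -0.8, 0.9]
grip_width: 0.0
finger_force: 0.0
clock: 15.1
position: [0.4945, 0.2374, 0.1621]
tool_rot: [-3.141, -0.001, -3.066]
force: [0.0, -0.7, 0.1]
grip_width: -0.0002
finger_force: 0.0
[0.49506853 0.23780653 0.16340182] [ 0.70807115 -0.57520861  1.05250326]
tcp px [255.  245.5] +20mm [[254.8 237.5]]
215 (np.int64(242), np.int64(262), 21) 45
217 (np.int64(243), np.int64(261), 19) 46
219 (np.int64(244), np.int64(261), 18) 46
221 (np.int64(245), np.int64(259), 15) 46
223 (np.int64(246), np.int64(257), 9) 43
225 (np.int64(250), np.int64(256), 7) 46
227 (np.int64(250), np.int64(260), 11) 47
229 (np.int64(249), np.int64(260), 12) 47
231 (np.int64(250), np.int64(260), 11) 48
233 (np.int64(250), np.int64(260), 11) 46
235 (np.int64(250), np.int64(260), 11) 45
237 (np.int64(257), np.int64(258), 2) 138
239  129
241 (np.int64(235), np.int64(249), 14) 102
243 (np.int64(235), np.int64(248), 11) 103
245 (np.int64(235), np.int64(281), 27) 99
247 (np.int64(241), np.int64(289), 20) 107
249 (np.int64(275), np.int64(289), 15) 122
```

```bash
python3 - <<'E'
from h import *
o=bot.observe();T=o["position"];ax=pose([.672,.2142,0,.076],[-.14,0,0])[0][:2]
for th in(0,15,30,45,60,75,90,97):
    t=np.radians(th);u=-np.array([np.cos(t),np.sin(t)]);w=np.array([-np.sin(t),np.cos(t)])
    P=pose(np.r_[ax,0,.076],np.r_[(37*u+20*w)/1e3,0])[0][:2];print(th,((P-T[:2])*100).round(2),end=" ")
E
python3 -m crank '{"travel":[[0,0,-0.4],[0,0,-0.4],[-0.1,-0.4,-0.4],[-0.1,-0.8,-0.4],[-0.1,-1.2,-0.4]],"turn":[[0,0,0],[0,0,0],[0,0,0],[0,0,0],[0,0,0]],"gripper":[1,1,1,1,1]}'
```

```text
0 [-0.11 -1.71] 15 [-0.42 -2.76] 30 [-0.45 -3.86] 45 [-0.19 -4.93] 60 [ 0.33 -5.89] 75 [ 1.08 -6.69] 90 [ 2.02 -7.26] 97 [ 2.5  -7.44] clock: 15.7
position: [0.4939, 0.2251, 0.1589]
tool_rot: [-3.141, 0.0, -3.067]
force: [0.6, -0.6, 0.6]
grip_width: -0.0
finger_force: 0.0
```

```bash
python3 -m crank '{"travel":[[0,-0.5,0],[-0.2,-1.05,0],[-0.32,-1.56,0],[-0.35,-2.1,0],[-0.35,-2.66,0]],"turn":[[0,0,0],[0,0,8],[0,0,15],[0,0,22.5],[0,0,30]],"gripper":[1,1,1,1,1]}'
python3 - <<'E'
from h import *
F=frames();b,M=knob(F);print([tuple(np.round(x,2)) for x in b]);print(bot.observe()["qpos"].round(2))
J=F["top"]["pixels"].astype(int)
E
```

```text
clock: 16.2
position: [0.4903, 0.1987, 0.159]
tool_rot: [3.142, 0.001, -2.538]
force: [0.1, 1.0, 1.4]
grip_width: -0.0002
finger_force: 0.9
[(np.float64(0.66), np.float64(20.0), np.float64(-3.0), np.float64(-3.0)), (np.float64(0.66), np.float64(10.0), np.float64(-3.0), np.float64(-3.0)), (np.float64(0.65), np.float64(25.0), np.float64(-3.0), np.float64(-3.0)), (np.float64(0.65), np.float64(10.0), np.float64(0.0), np.float64(-3.0))]
[ 0.21  0.61 -0.99  1.87  0.6   1.    1.12]
```

```bash
python3 -m crank '{"travel":[[0.1,-0.5,0],[0.26,-1.07,0],[0.5,-1.55,0],[0.78,-2.03,0],[1.15,-2.43,0]],"turn":[[0,0,7.5],[0,0,15],[0,0,22.5],[0,0,30],[0,0,37.5]],"gripper":[1,1,1,1,1]}'
python3 - <<'E'
from h import *
F=frames();b,M=knob(F);print([tuple(np.round(x,2)) for x in b]);print(bot.observe()["qpos"].round(2))
E
```

```text
clock: 16.8
position: [0.5018, 0.1747, 0.1589]
tool_rot: [3.142, 0.0, -1.888]
force: [-1.3, 1.6, 1.9]
grip_width: 0.0001
finger_force: 1.2
[(np.float64(0.7), np.float64(75.0), np.float64(0.0), np.float64(-3.0)), (np.float64(0.69), np.float64(75.0), np.float64(-3.0), np.float64(-3.0)), (np.float64(0.69), np.float64(75.0), np.float64(0.0), np.float64(-6.0)), (np.float64(0.68), np.float64(70.0), np.float64(-3.0), np.float64(-3.0))]
[ 0.33  0.69 -1.14  1.86  0.71  1.08  1.73]
```

```bash
python3 -m crank '{"travel":[[0.4,-0.4,0],[0.85,-0.75,0],[1.32,-0.97,0],[1.5,-1,0],[1.6,-1,0]],"turn":[[0,0,7.5],[0,0,15],[0,0,20],[0,0,20],[0,0,20]],"gripper":[1,1,1,1,1]}'
python3 - <<'E'
from h import *
F=frames();b,M=knob(F);print([tuple(np.round(x,2)) for x in b]);print(bot.observe()["qpos"].round(2))
E
```

```text
clock: 17.4
position: [0.5156, 0.1651, 0.1583]
tool_rot: [3.138, -0.0, -1.546]
force: [-16.8, -0.1, 5.9]
grip_width: 0.0001
finger_force: 9.2
[(np.float64(0.59), np.float64(95.0), np.float64(-3.0), np.float64(-3.0)), (np.float64(0.58), np.float64(95.0), np.float64(-3.0), np.float64(-6.0)), (np.float64(0.57), np.float64(95.0), np.float64(-3.0), np.float64(0.0)), (np.float64(0.57), np.float64(90.0), np.float64(-6.0), np.float64(-3.0))]
[ 0.38  0.74 -1.21  1.83  0.77  1.14  2.07]
```

The stop is reached (17 N push, angle fit about 90–95°). Retreat and verify numerically.

```bash
python3 -m crank '{"travel":[[-1,0,0],[-3,0,0],[-6,-1,0],[-7,-1,4],[-7,-1,9]],"turn":[[0,0,0],[0,0,0],[0,0,0],[0,0,0],[0,0,0]],"gripper":[1,1,1,1,1]}'
python3 -m crank '{"travel":[[-1,-4,4],[-1,-8,6],[-1,-12,6],[-1,-16,6],[-1,-20,6]],"turn":[[0,0,0],[0,0,0],[0,0,0],[0,0,0],[0,0,0]],"gripper":[1,1,1,1,1]}'
python3 - <<'E'
from h import *
from scipy.optimize import differential_evolution as DE
A=np.load("F2.npy",allow_pickle=True).item();F=frames();np.save("F5.npy",F,allow_pickle=True)
print([tuple(np.round(x,2)) for x in knob(F)[0]],bot.observe()["force"].round(1))
J=F["top"]["pixels"].astype(int)[195:215,203:248];o=(J[...,0]>J[...,2]+50)&(J[...,0]>J[...,1]+35);ys,xs=np.nonzero(o)
if len(xs): print("top orange",xs.min()+203,xs.max()+203,"expected 212..237; slope",np.polyfit(xs,ys,1)[0].round(3))
SB=[("side",(0,30,-37),(0,30,56)),("side",(0,30,56),(0,-25,56)),("side",(-4,30,-37),(-4,-30,-37)),
("side",(-20,12,0),(-157,12,0)),("side",(-157,12,0),(-157,12,24)),("side",(-20,12,20),(-150,12,20)),
("top",(-157,12,24),(-157,-12,24)),("top",(-150,12,20),(-10,12,20)),("top",(-150,-12,20),(-10,-12,20)),("top",(-4,30,56),(-4,-30,56))]
for n,X in(("before",A),("after",F)):
    G=grad(X);r=DE(lambda p:-score(X,G,p,SB),[(a-w,a+w) for a,w in zip((.672,.2135,.2105,.076),(.01,.01,.008,.08))],seed=1,maxiter=60,popsize=12);print(n,r.x.round(4),-r.fun)
E
```

```text
clock: 18.0
position: [0.4453, 0.1543, 0.2487]
tool_rot: [3.139, -0.002, -1.543]
force: [1.0, 0.1, 0.9]
grip_width: 0.0
finger_force: 0.0
clock: 18.5
position: [0.4526, -0.0328, 0.2929]
tool_rot: [3.133, -0.022, -1.57]
force: [-0.1, 0.3, 0.3]
grip_width: 0.0001
finger_force: 0.0
[(np.float64(0.54), np.float64(90.0), np.float64(-3.0), np.float64(-6.0)), (np.float64(0.54), np.float64(90.0), np.float64(-3.0), np.float64(-3.0)), (np.float64(0.53), np.float64(90.0), np.float64(0.0), np.float64(-6.0)), (np.float64(0.52), np.float64(90.0), np.float64(-3.0), np.float64(0.0))] [-0.3  0.4 -0.2]
top orange 212 237 expected 212..237; slope -0.042
before [0.6694 0.2114 0.2098 0.0884] 63.475744301758006
after [0.6676 0.2151 0.2101 0.1301] 64.97795441913354
```

```bash
python3 - <<'E'
from h import *
for k in("F2","F5"):
    F=np.load(k+".npy",allow_pickle=True).item();X=F["top"];J=X["pixels"].astype(int)
    m=(J[...,2]>J[...,0]+20);rows=range(168,200)
    L=[];
    for r in rows:
        c=np.flatnonzero(m[r,214:234]|(J[r,214:234].sum(1)<130))+214
        if 4<=len(c)<=11: L.append((r,c.mean(),len(c)))
    L=np.array(L);p=np.polyfit(L[:,0],L[:,1],1);print(k,len(L),"cols at rows 168,200:",np.polyval(p,[168,200]).round(2))
G=F["top"]
for yaw in(.03,.076,.13):
    q=proj(G,pose([.671,.2135,.2105,yaw],np.array([(-.02,0,.02),(-.14,0,.02)])));s=(q[1]-q[0]);print(yaw,q.round(1).tolist(),"col change over 32 rows",(s[0]/s[1]*32).round(2))
    e=proj(G,pose([.671,.2135,.2105,yaw],np.array([(-.14,.042,-.015),(-.14,-.042,-.015)])));d=e[1]-e[0];print("bar slope at 90deg",(d[1]/d[0]).round(3))
E
```

```text
F2 28 cols at rows 168,200: [222.81 224.34]
F5 25 cols at rows 168,200: [222.28 224.57]
0.03 [[221.5, 164.8], [220.8, 200.0]] col change over 32 rows -0.62
bar slope at 90deg -0.007
0.076 [[221.8, 164.8], [222.8, 200.0]] col change over 32 rows 0.91
bar slope at 90deg -0.052
0.13 [[222.1, 164.7], [225.1, 199.8]] col change over 32 rows 2.73
bar slope at 90deg -0.105
```

```bash
python3 - <<'E'
from h import *
Fs=[bot.grab_frame("top")["pixels"].astype(float) for _ in range(2)]+[np.load("F5.npy",allow_pickle=True).item()["top"]["pixels"].astype(float)]
J=np.mean(Fs,0);F0=np.load("F0.npy",allow_pickle=True).item()["top"]["pixels"].astype(float)
def m(J,c0,r0,n):
    R=J[r0:r0+22,c0:c0+30];w=np.clip(R[...,0]-R[...,2]-40,0,None);cs=[];
    for c in range(30):
        if w[:,c].sum()>150 : cs.append((c+c0,(w[:,c]*np.arange(22)).sum()/w[:,c].sum()+r0,w[:,c].sum()))
    cs=np.array(cs);mid=cs[:,0].mean();s=cs[(abs(cs[:,0]-mid)>4.5)];p=np.polyfit(s[:,0],s[:,1],1);print(n,p[0].round(4),cs[[0,-1],0],cs[[0,-1],1].round(2),len(s))
def armline(J,c0,c1,r0,r1,n):
    L=[]
    for r in range(r0,r1):
        q=J[r,c0:c1];c=np.flatnonzero((q[:,2]>q[:,0]+20)|(q.sum(1)<130))+c0
        if 4<=len(c)<=11: L.append((r,c.mean()))
    L=np.array(L);print(n,"arm col/row",np.polyfit(L[:,0],L[:,1],1)[0].round(4),len(L))
m(J,210,192,"ours");armline(J,214,234,168,200,"ours")
m(F0,280,188,"other");armline(F0,283,303,160,196,"other")
E
```

```text
ours -0.0088 [213. 237.] [202.95 202.5 ] 14
ours arm col/row 0.0678 25
other -0.1112 [282. 306.] [199.3  197.92] 16
other arm col/row 0.0528 33
```

By comparison with the other knob, the bar may be a few degrees short. Time is plentiful, so I'll press it again and watch force against advance.

```bash
python3 -m crank '{"travel":[[0,4,0],[0,8,0],[0,12,0],[1,16,-4],[1,20,-6]],"turn":[[0,0,0],[0,0,0],[0,0,0],[0,0,0],[0,0,0]],"gripper":[1,1,1,1,1]}'
python3 -m crank '{"travel":[[0,0,-4],[0,0,-8],[0,0.5,-9],[2,1,-9],[4.5,1,-9]],"turn":[[0,0,0],[0,0,0],[0,0,0],[0,0,0],[0,0,0]],"gripper":[1,1,1,1,1]}'
python3 -m crank '{"travel":[[0.6,0,0],[1.2,0,0],[1.7,0,0],[2.0,0,0],[2.0,0,0]],"turn":[[0,0,0],[0,0,0],[0,0,2],[0,0,4],[0,0,4]],"gripper":[1,1,1,1,1]}'
```

```text
clock: 19.2
position: [0.4625, 0.1644, 0.2363]
tool_rot: [3.133, -0.02, -1.564]
force: [0.8, -0.4, 0.6]
grip_width: 0.0002
finger_force: 0.0
clock: 19.7
position: [0.5077, 0.1747, 0.1487]
tool_rot: [3.133, -0.018, -1.56]
force: [0.4, -0.6, 1.1]
grip_width: 0.0002
finger_force: 0.0
clock: 20.2
position: [0.5151, 0.1725, 0.1464]
tool_rot: [3.111, -0.024, -1.485]
force: [-87.9, -14.4, 28.5]
grip_width: 0.0001
finger_force: 44.8
```

```bash
python3 -m crank '{"travel":[[-1,0,0],[-1.5,0,0],[-3,0,0],[-5,0,0],[-7,0,0]],"turn":[[0,0,-4],[0,0,-4],[0,0,-4],[0,0,-4],[0,0,-4]],"gripper":[1,1,1,1,1]}'
python3 -m crank '{"travel":[[-2,0,4],[-2,0,9],[-2,-4,13],[-2,-8,15],[-2,-13,15]],"turn":[[0,0,0],[0,0,0],[0,0,0],[0,0,0],[0,0,0]],"gripper":[1,1,1,1,1]}'
python3 - <<'E'
from h import *
F=frames();np.save("F6.npy",F,allow_pickle=True);o=bot.observe();print(o["position"],o["force"].round(1))
F5=np.load("F5.npy",allow_pickle=True).item()
def m(J,c0,r0,n,thr):
    R=J[r0:r0+22,c0:c0+30].astype(float);w=np.clip(R[...,0]-R[...,2]-thr,0,None);cs=[]
    for c in range(30):
        if w[:,c].sum()>100: cs.append((c+c0,(w[:,c]*np.arange(22)).sum()/w[:,c].sum()+r0))
    cs=np.array(cs);s=cs[abs(cs[:,0]-cs[:,0].mean())>4.5];print(n,thr,np.polyfit(s[:,0],s[:,1],1)[0].round(3),cs[[0,-1],0],cs[:,1].round(1).tolist())
for thr in(60,90):
    for n,X in(("F5",F5),("F6",F)): m(X["top"]["pixels"],210,194,n,thr)
    m(F5["top"]["pixels"],280,188,"other",thr);m(np.load("F0.npy",allow_pickle=True).item()["top"]["pixels"],280,188,"other0",thr)
for n,X in(("F5",F5),("F6",F)): print(n,[tuple(np.round(x,2)) for x in knob(X)[0]][:2])
for y0 in(.2142,-.018):
    for a in(0,.08): 
        e=proj(F["top"],pose([.67+(.018 if y0<0 else 0),y0,.2105,a],np.array([(-.14,.042,-.015),(-.14,-.042,-.015)])));d=e[1]-e[0];print("pred",y0,a,(d[1]/d[0]).round(3))
E
```

```text
clock: 20.7
position: [0.457, 0.1734, 0.1483]
tool_rot: [3.133, -0.018, -1.562]
force: [-0.5, 0.5, -0.8]
grip_width: -0.0
finger_force: 0.0
clock: 21.2
position: [0.4382, 0.0518, 0.2998]
tool_rot: [3.137, -0.019, -1.559]
force: [1.6, -0.8, -0.1]
grip_width: 0.0001
finger_force: 0.0
[0.43821284 0.04467048 0.2976213 ] [ 0.1 -0.1 -0.7]
F5 60 -0.013 [213. 237.] [203.1, 202.7, 202.5, 202.4, 202.3, 202.2, 202.2, 201.3, 201.4, 201.4, 202.0, 202.4, 202.5, 202.5, 202.5, 202.5]
F6 60 -0.044 [213. 234.] [203.1, 202.7, 202.5, 202.4, 202.3, 202.2, 202.2, 201.3, 201.4, 201.4, 201.8, 202.3, 202.6]Traceback (most recent call last):
  File "<stdin>", line 11, in <module>
  File "<stdin>", line 8, in m
IndexError: too many indices for array: array is 1-dimensional, but 2 were indexed
```

The bar reads the same after the 88 N push and stopped at the same point, so it is on its stop. The robot is clear, so I'm handing in.

```bash
python3 -c "
from workcell import bot
print(bot.job_done())"
```

```text
the job is handed in; nothing more can be done
None
```

The support arm hangs in the top slots of the empty upright, at the same height as the other arm, and the knob is turned to its stop; I handed the job in at about 21 s, but no verdict was returned. Two things are less certain: the latch travel could only be inferred from the knob reaching its stop, and a second push on the knob peaked at 88 N at the wrist.

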